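# Pack the polishing kit tray and lock its partition up to the load

## Robot

A 6-joint arm with a two-finger parallel gripper is mounted at the origin on the work surface; the furniture and walls round the work are solid. World frame = base frame: x ahead of the robot, y to its left, z up, the work surface at z = 0. Lengths are in mm, angles in rad, forces in N, time in s.
With the tool pointing down it reaches from about 375 to 975 mm from the base axis. Payload 3.8 kg.
Tool frame: the origin (TCP) lies midway between the tips of the shut fingers; the grasp point (between the pads) lies 19 mm behind it (grasp_offset is the distance from the TCP to the grasp point, in mm); z points along the fingers, y is the direction in which the jaws open and shut (so a half turn about z gives the same grasp; the last joint's range is limited). The gripper opens to 88 mm and grips with 3 to 60 N. Pads are 18 mm wide; open, the fingers measure 123 mm over their backs; the gripper's body (75 mm by 187 mm) begins 45 mm behind the grasp point.
Start: joints at [-1.386, 0.264, 1.604, -0, 1.274, -0.037], TCP at [148.485, -658.46, 238.706] pointing down, gripper open.
Joint ranges: [-2.63, 2.63], [-0.94, 2.18], [0.31, 2.57], [-1.31, 4.45], [0, 2.66], [-2.55, 2.55]. Speed limits (rad/s): [2.57, 2.57, 3.14, 3.14, 3.14, 3.14].

## Interface

Orientations are given as a rotation vector (axis times angle).
In Python, from cell import get_obs, capture, close_job, grasp_offset gives the robot as it stands.
- The arm moves only by the tool apply_moves, never from a script. Its argument "steps" is a list of rows, each a list of 3 entries, a list of its own where there are three numbers: the shift along the tool's x, y, z in m, then the turn, a rotation vector about the tool's x, y, z in degrees, then the closure, from -1 (fully open) to 1 (shut). In form: [[[tx, ty, tz], [rx, ry, rz], fingers], ...]. A call has 1 to 20 rows; each row is the pose to reach, as a shift and turn from the pose measured when the call began, along the tool's axes at that moment; what a row does not reach only later rows make up. A row lasts 1/12 s, in which the tool goes at most 41.7 mm and 7.16 degrees, less where a joint would pass 70% of its speed; a pose out of reach is approached as far as the arm can. A call with a gripper value outside its range is refused whole. The fingers move at their own pace and stop on an object; "squeeze" is the grip in N (left out, the last holds). Time passes only in rows, so rows that repeat a pose let the fingers close. It gives the time, the measured TCP pose, the force and the opening at its end, in the units of the state.
- get_obs(): the state, without advancing time (a new reading comes with each control period).
- capture(name): name is "scene" or "top"; returns a dict with "image" (480x640x3 uint8, red, green, blue), "fovy" (degrees; the focal length in pixels is half the picture's height over the tangent of half this angle, whatever the lens; pixels are square), "cx", "cy" (the principal point, pixels), "distortion" ([k1, k2, p1, p2, k3] as OpenCV has them; the pictures are not rectified), "eye" and "attitude" of the camera in the world. Camera axes: x right, y down, z forward; pixel columns grow to the right and rows downward; lengths in mm; the calibration is good to about 2 mm. A picture is of the moment at which its call begins. There is no depth.
- close_job(): hands the job in, once; it reports no verdict.
The state is a dict: "time": time; "qpos": joint angles; "qd": joint speeds; "joint_torque": joint torques, N m; "tcp_pos": TCP position; "tool_rot": TCP orientation; "wrist_force": force on the tool from outside, world axes, zero at the start; "wrist_torque": the same for the moment, N m; "opening": opening from 0.0 (shut) to 1.0 (fully open).
Only numpy, scipy, OpenCV 4.12 (cv2) and the standard library are available. Lean on these libraries where they do the work, as an engineer would, in place of code of your own. Each camera call takes 0.05 s, during which the arm holds its last target. There are 200 camera calls.

## Task

Pack the bar of polishing compound and the small flat tin that lie on the bench either side of the steel kit tray into the tray's open bay, between the bar already packed there and the sliding partition, the bar lying flat and crosswise and the tin upright. Then pull the partition's plunger knob up, slide the partition one hole along towards the load so that it closes the row up, and let the pin drop fully home in that hole. Finish still holding the knob with the pin home, so that I can tighten its lock nut, and leave the other things on the bench where they are.

Things in the scene. Friction and masses are not known exactly. Their poses are not given: they have to be found in the camera images.
- kit_tray: open grey steel tray; heavy, does not shift. Origin: centre of its underside. Walls 4 mm thick. Inside 250 mm long (its y, -125 to 125), 108 mm wide (its x, -54 to 54), floor 4 mm above the bench, walls 28 mm high. Load end: the +y end wall. Outside its far (+x) wall runs a fixed 25 mm square tube (centre x = 77 mm, top 37 mm above the bench) with 11 mm holes in its top, 40 mm apart
- slide (a joint): position (m) of the aluminium partition, whose 46 mm long sleeve slides along the tube: 0 in the hole where it starts, locked by the pin; grows towards the load (tray +y); 0.040 in the next hole. 2 N of friction. It pushes packed things along ahead of it. The pin has 1.5 mm of play in a hole
- partition_face (a point): middle of the load face of the partition, a crosswise plate 5 mm thick, top 37 mm above the bench. At the start this face is 183 mm from the load end wall's inside (139 mm from the face of the packed bar), in the next hole 143 mm: the row of bar, bar and tin (44 + 40 + 55 mm) just goes in
- plunger (a joint): lift (m) of the spring plunger: 0 with the pin fully home in a hole, 0.0095 with its tip on top of the tube, 0.014 pulled right up. The spring pushes it down with about 4.5 N at 0 and 6.5 N at 0.014
- knob: black ribbed pull knob of the plunger: upright cylinder 26 mm in diameter, 22 mm tall, at tray x = 77, y = -96 mm at the start, 38 mm behind the partition's face. Origin: centre of its underside, 53.5 mm above the bench when the pin is home; the sleeve's top below it is 41 mm above the bench. Does not turn; with the pin out, pushed sideways it carries sleeve and partition along
- knob_grip (a point): middle of the knob, 11 mm above its underside (64.5 mm above the bench when the pin is home)
- tripoli_bar: compound bar already packed in the tray, lying crosswise against the load end wall, 44 mm (its x) x 87 mm (its y) x 36 mm tall, 170 g; origin: centre of its underside
- finish_bar: the compound bar to pack, loose on the bench beside the tray: 40 mm (its x) x 77 mm (its y) x 34 mm tall, about 150 g, one end bevelled on top; origin: centre of its underside. Crosswise means its y along the tray's x
- small_tin: the small round flat tin to pack, on the bench at the other side of the tray: 55 mm in diameter, 34 mm tall, about 120 g; origin: centre of its underside
- paste_tin: bystander: larger tin, 69 mm in diameter, 42 mm tall, between robot and tray; leave it alone
- felt_cone: bystander: felt cone with a thin shank, 38 mm in diameter, 77 mm tall, on the right; leave it alone
- sanding_pad: bystander: oval hand pad 65 x 98 x 37 mm, far right of the tray; leave it alone
Things that resemble listed ones, but are neither listed nor needed, are in the scene too. Leave any yellow look-alike of the tripoli_bar alone.

How it is judged:
By the outcome, as a careful person would: the job done as asked, in the order asked, and still so for the second after the job is handed in, while the arm keeps its last pose, push and grip.
It also fails if it takes over 72 s, if anything falls off the work surface, if the arm or the gripper's body presses on something with over 40 N, if the wrist force passes 120 N, or if a joint passes its speed limit or range.

## Working session

There is one attempt and no reset: what is moved stays moved. The work goes in short steps, Python scripts to look and compute and a tool call to move; the robot and the scene stay as the last step left them, time stands still between calls to the robot, and variables do not carry over. Pictures are saved under pics/ and viewed, about 8 in all and at most 12, crops included, and the job is handed in when it is done.

Besides the shell and the picture viewer there is one more tool, called after "Request:" as name(argument=value, ...) on one line, values as JSON. apply_moves: Moves the arm, as the interface text tells. Its arguments: {"type":"object","properties":{"steps":{"type":"array","items":{"type":"array"}},"squeeze":{"type":"number"}},"required":["steps"]}

```bash
mkdir -p pics
cat > h.py <<'E'
import numpy as np, cv2
from cell import get_obs, capture, close_job, grasp_offset
from scipy.spatial.transform import Rotation as R
def att(c):
    a=np.array(c["attitude"],float)
    return a if a.shape==(3,3) else R.from_rotvec(a).as_matrix() if a.size==3 else R.from_quat(a).as_matrix()
def K(c):
    f=240/np.tan(np.radians(c["fovy"])/2); return np.array([[f,0,c["cx"]],[0,f,c["cy"]],[0,0,1]])
def p2w(c,pts,z):
    u=cv2.undistortPoints(np.array(pts,float).reshape(-1,1,2),K(c),np.array(c["distortion"])).reshape(-1,2)
    d=np.c_[u,np.ones(len(u))]@att(c).T; e=np.array(c["eye"]); z=np.broadcast_to(z,len(u))
    return e+d*((z-e[2])/d[:,2])[:,None]
def w2p(c,P):
    A=att(c); rv=cv2.Rodrigues(A.T)[0]; t=-A.T@np.array(c["eye"])
    return cv2.projectPoints(np.array(P,float).reshape(-1,1,3),rv,t,K(c),np.array(c["distortion"]))[0].reshape(-1,2)
def snap(n,f,crop=None,s=1):
    c=capture(n); im=c["image"][:,:,::-1]
    if crop: x0,y0,x1,y1=crop; im=im[y0:y1,x0:x1]
    cv2.imwrite("pics/"+f,cv2.resize(im,None,fx=s,fy=s,interpolation=cv2.INTER_CUBIC)); return c
E
python3 - <<'E'
from h import *
for n in("top","scene"):
    c=snap(n,n+"0.png",None,1.25); print({k:v for k,v in c.items() if k!="image"})
print(get_obs(),grasp_offset)
E
```

```text
{'fovy': 55.594729075475634, 'cx': 326.4515639276327, 'cy': 243.86703106426236, 'distortion': array([-0.02142826,  0.        ,  0.        ,  0.        ,  0.        ]), 'eye': array([ 385.7209406 ,  -27.86905048, 1070.94599477]), 'attitude': array([-2.19962499,  2.18209295, -0.05189111])}
{'fovy': 53.956578890821795, 'cx': 323.6023129590255, 'cy': 229.1646643593998, 'distortion': array([-0.02834502,  0.        ,  0.        ,  0.        ,  0.        ]), 'eye': array([-285.24849636,  582.58772987,  981.93407567]), 'attitude': array([-1.09095727,  2.39526122, -1.00671195])}
{'time': 0.1, 'qpos': array([-1.38593912e+00,  2.64669001e-01,  1.60520247e+00, -7.22936101e-06,
        1.27372406e+00, -3.69092440e-02]), 'qd': array([-1.23781938e-04, -1.39784266e-03, -3.24579464e-03, -1.32328679e-03,
        1.75236874e-05, -5.23997117e-04]), 'joint_torque': array([ 2.32896282e-04, -5.03622007e+01, -3.58070648e+01,  7.31782196e-02,
        2.33438588e-02, -4.88046817e-05]), 'tcp_pos': array([ 148.34154071, -657.84799029,  237.53734408]), 'tool_rot': array([-3.12031434e+00, -3.47418880e-01,  2.43189789e-04]), 'wrist_force': array([-0.33970658,  0.15068656, -1.00270884]), 'wrist_torque': array([ 0.01502359,  0.0699485 , -0.01730712]), 'opening': 0.9973611134212134} 18.700000000000003
```

View pics/top0.png

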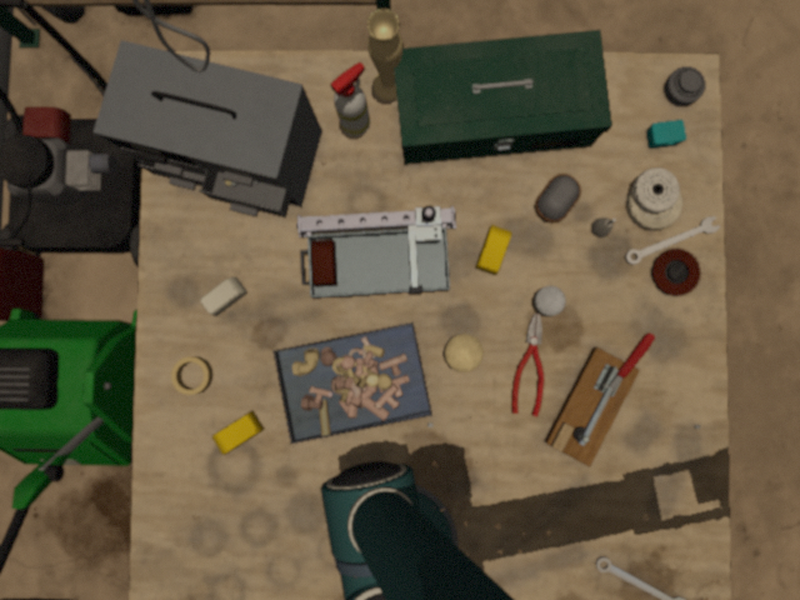

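View pics/scene0.png

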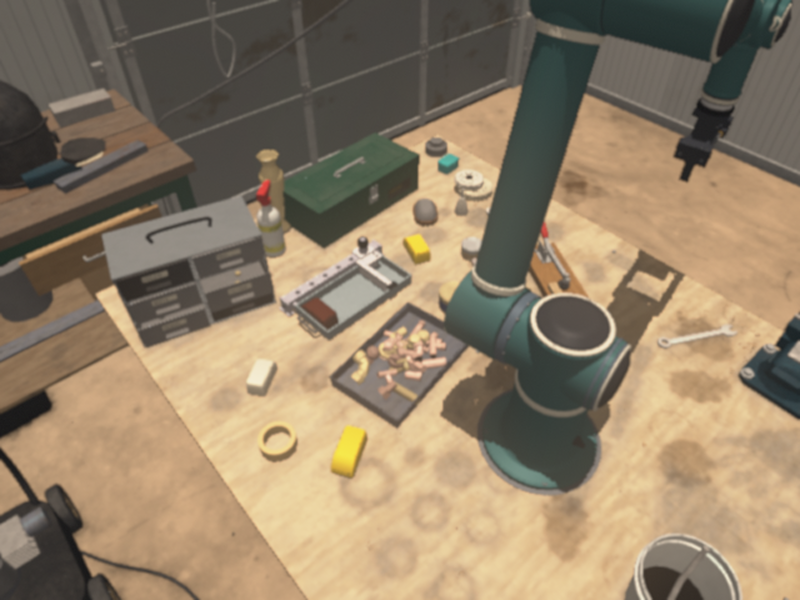

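The top view shows the tray at about (380,262), with the load (brown bar) on its left and the knob at (429,214). The cream bar is at (222,296), the small grey tin at (549,301), and the paste tin at (463,352). The scene view agrees. I'll enlarge the work area.

Run:
```python
from h import *
c=snap("top","crop1.png",(150,155,350,285),4)
c=snap("top","crop2.png",(270,155,470,285),4)
```

```text
(no output)
```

View pics/crop1.png

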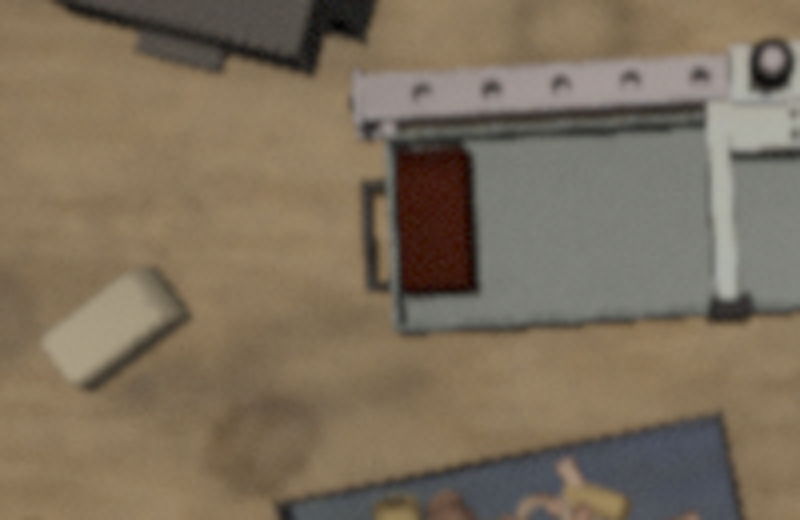

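View pics/crop2.png

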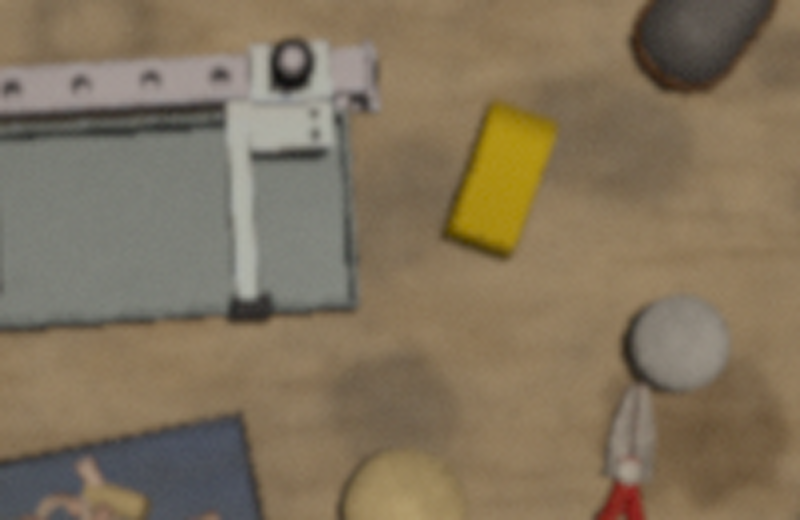

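The crops show the tube holes at crop1 (422,92) to (700,75), the finish bar with left-end corners (42,342) and (82,388), and the knob at crop2 (292,62). The tin top is centred near crop2 (681,342).

```bash
cat > m.py <<'E'
from h import *
c=capture("top")
def a(p): return (np.array(p,float)+.5)/4-.5+np.array([150,155])
def b(p): return (np.array(p,float)+.5)/4-.5+np.array([270,155])
np.set_printoptions(precision=1,suppress=True)
h=p2w(c,a([(422,92),(491,89),(561,84),(630,79),(700,75)]),37); print("holes\n",h)
print("pitch",np.linalg.norm(np.diff(h,axis=0),axis=1))
d=h[0]-h[-1]; yaw=np.arctan2(d[1],d[0])-np.pi/2; print("tray yaw",np.degrees(yaw))
print("tray corners",p2w(c,np.r_[a([(390,140),(402,333)]),b([(355,308),(345,112)])],28))
print("trip",p2w(c,a([(398,152),(470,150),(476,290),(400,293)]),40))
print("part face",p2w(c,a([(707,105),(717,295)]),37))
print("knob",p2w(c,b([(292,62)]),75.5))
print("tin",p2w(c,b([(681,342)]),34))
t=p2w(c,a([(42,342),(82,388),(135,270)]),34);print("bar",t)
E
python3 m.py
```

```text
holes
 [[592.6 144.3  37. ]
 [594.6 104.6  37. ]
 [597.7  64.4  37. ]
 [600.9  24.8  37. ]
 [603.5 -15.3  37. ]]
pitch [39.7 40.3 39.7 40.2]
tray yaw 3.8982807807484843
tray corners [[566.3 163.8  28. ]
 [454.4 154.9  28. ]
 [470.7 -93.9  28. ]
 [584.3 -87.6  28. ]]
trip [[557.3 156.9  40. ]
 [558.7 115.7  40. ]
 [478.5 111.   40. ]
 [476.4 154.3  40. ]]
part face [[586.1 -19.5  37. ]
 [476.9 -26.1  37. ]]
knob [[602.9 -55.5  75.5]]
tin [[ 452.3 -279.5   34. ]]
bar [[447.3 360.8  34. ]
 [421.1 337.   34. ]
 [489.1 308.2  34. ]]
```

```bash
cat > ov.py <<'E'
from h import *
import sys
def T(o,yaw,P):
    P=np.array(P,float); q=np.radians(yaw); M=np.array([[np.cos(q),-np.sin(q),0],[np.sin(q),np.cos(q),0],[0,0,1]])
    return P@M.T+np.array([o[0],o[1],0])
def rect(x0,x1,y0,y1,z): return [(x0,y0,z),(x1,y0,z),(x1,y1,z),(x0,y1,z)]
def circ(x,y,r,z): 
    t=np.linspace(0,2*np.pi,33); return np.c_[x+r*np.cos(t),y+r*np.sin(t),0*t+z]
def draw(name,items,crop,s,f):
    c=capture(name); x0,y0,x1,y1=crop
    im=cv2.resize(np.ascontiguousarray(c["image"][y0:y1,x0:x1,::-1]),None,fx=s,fy=s,interpolation=cv2.INTER_CUBIC)
    for P,col in items:
        p=((w2p(c,P)+.5-np.array([x0,y0]))*s-.5)
        cv2.polylines(im,[np.round(p).astype(int)],True,col,1,cv2.LINE_AA)
    cv2.imwrite("pics/"+f,im)
E
cat > ov1.py <<'E'
from ov import *
O=(521,34.5);Y=3.9;B=(458,320);BY=40;S=(452.3,-279.5)
g=(0,255,0);r=(0,0,255);m=(255,0,255)
it=[(T(O,Y,rect(-58,58,-129,129,28)),g),(T(O,Y,rect(-58,58,-129,129,0)),m)]
it+=[(T(O,Y,circ(77,-96+40*k,5.5,37)),g) for k in range(6)]
it+=[(T(O,Y,circ(77,-96,13,75.5)),r),(T(O,Y,circ(77,-96,13,53.5)),m),(T(O,Y,rect(-54,54,-63,-58,37)),r)]
it+=[(T(B,BY,rect(-20,20,-38.5,38.5,34)),g),(T(B,BY,rect(-20,20,-38.5,38.5,0)),m),(circ(*S,27.5,34),g),(circ(*S,27.5,0),m)]
draw("top",it,(155,160,475,300),2.5,sys.argv[1])
E
python3 ov1.py o1.png
```

```text
(no output)
```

View pics/o1.png

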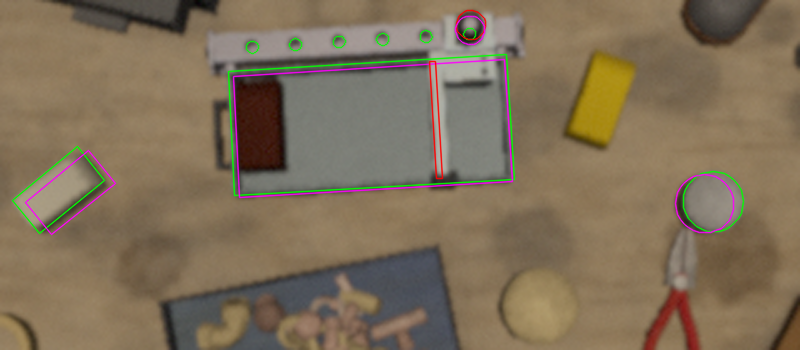

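```bash
cat > fit.py <<'E'
from ov import *
from scipy.optimize import minimize
def mask(c,P,pad,sz,upd=4):
    p=w2p(c,P)*1.0; lo=np.floor(p.min(0)-pad).astype(int); hi=np.ceil(p.max(0)+pad).astype(int)
    im=np.ascontiguousarray(c["image"][lo[1]:hi[1],lo[0]:hi[0],::-1]); im=cv2.resize(im,None,fx=upd,fy=upd,interpolation=cv2.INTER_CUBIC)
    hull=cv2.convexHull(((p-lo+.5)*upd-.5).astype(np.float32)).astype(np.int32)
    m=np.zeros(im.shape[:2],np.uint8); cv2.fillConvexPoly(m,hull,1)
    k=np.ones((3,3),np.uint8); inn=cv2.erode(m,k,iterations=sz); out=cv2.dilate(m,k,iterations=sz)
    gm=np.full(m.shape,cv2.GC_PR_FGD,np.uint8); gm[out==0]=cv2.GC_BGD; gm[inn==1]=cv2.GC_FGD
    cv2.grabCut(im,gm,None,np.zeros((1,65)),np.zeros((1,65)),8,cv2.GC_INIT_WITH_MASK)
    M=((gm==1)|(gm==3)).astype(np.uint8)
    return M,lo,upd,im
def cost(c,P,M,lo,u):
    p=((w2p(c,P)-lo+.5)*u-.5); h=cv2.convexHull(p.astype(np.float32))
    m=np.zeros(M.shape,np.uint8); cv2.fillConvexPoly(m,np.round(h*16).astype(np.int32),1,shift=4)
    return 1-(m&M).sum()/max(1,(m|M).sum())
if __name__=="__main__":
    cs=[capture("top"),capture("scene")]
    bv=10
    def bar(v): 
        P=rect(-20,20,-38.5,38.5,0)+[(-20,-38.5+bv,34),(20,-38.5+bv,34),(-20,-38.5,34-bv),(20,-38.5,34-bv),(-20,38.5,34),(20,38.5,34)]
        return T(v,v[2],P)
    def tin(v): return np.r_[circ(v[0],v[1],27.5,0),circ(v[0],v[1],27.5,34)]
    for nm,f,v0 in(("bar",bar,[456,320,40.]),("tin",tin,[452,-279.])):
        ms=[mask(c,f(v0),10,14) for c in cs]
        for sel in([0],[1],[0,1]):
            best=min((minimize(lambda v:sum(cost(cs[i],f(v),*ms[i][:3]) for i in sel),np.array(v0)+d,method="Nelder-Mead",options=dict(initial_simplex=np.array(v0)+d+np.r_[[np.zeros(len(v0))],np.eye(len(v0))*5])) for d in(0,-2,2)),key=lambda r:r.fun)
            print(nm,sel,best.x,best.fun)
        for i,c in enumerate(cs):
            M,lo,u,im=ms[i]; p=((w2p(c,f(best.x))-lo+.5)*u-.5).astype(np.int32)
            cv2.drawContours(im,cv2.findContours(M,cv2.RETR_EXTERNAL,cv2.CHAIN_APPROX_NONE)[0],-1,(0,0,255),1)
            cv2.polylines(im,[cv2.convexHull(p)],True,(0,255,0),1); cv2.imwrite(f"pics/f_{nm}{i}.png",cv2.resize(im,(390,290)))
    r=[np.hstack([cv2.imread(f"pics/f_{n}{i}.png") for i in(0,1)]) for n in("bar","tin")]
    cv2.imwrite("pics/fit.png",np.vstack(r))
E
python3 fit.py
```

```text
bar [0] [457.19424356 323.59620725  37.3889362 ] 0.11128829206882085
bar [1] [456.02227689 324.97467645  40.66051895] 0.08317095682494102
bar [0, 1] [456.28405499 324.66866558  39.67267768] 0.20157544500373326
tin [0] [ 452.5202131  -278.79222224] 0.05162037037037037
tin [1] [ 450.93122929 -279.04813439] 0.21722414455978467
tin [0, 1] [ 452.32057969 -278.80536333] 0.27324827419198494
```

View pics/fit.png

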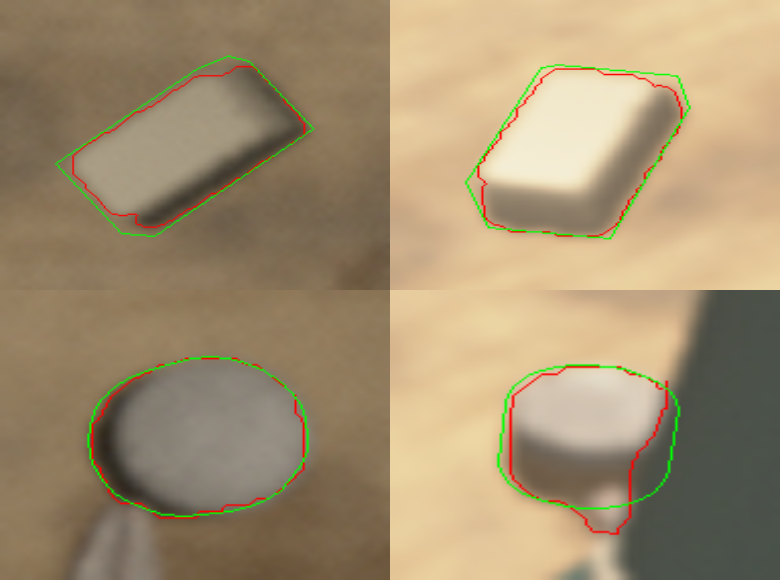

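Silhouette fits put the bar at about (456,324) with yaw 39.5°, and the tin at (452.5,-279). In the fit picture the outlines hug both objects. Next I'll plan the approach moves.

```bash
cat > go.py <<'E'
from h import *
import sys
# args: x,y,z,jaw(deg)  -> shift (m) and turn (deg) in tool axes ; "t:" prefix = tray frame x,y
def tray(x,y,O=(520.5,34.5),q=np.radians(3.9)): return O[0]+x*np.cos(q)-y*np.sin(q), O[1]+x*np.sin(q)+y*np.cos(q)
o=get_obs(); R0=R.from_rotvec(o["tool_rot"]); p=np.array(o["tcp_pos"])
print("t %.2f"%o["time"],"p",p.round(1),"jaw %.1f"%np.degrees(np.arctan2(*R0.as_matrix()[[1,0],1])),"z",R0.as_matrix()[:,2].round(3),"F",np.round(o["wrist_force"],1),"open %.3f"%o["opening"],"q",np.round(o["qpos"],2))
for a in sys.argv[1:]:
    tr=a.startswith("t:"); x,y,z,j=map(float,a[2:].split(",")) if tr else map(float,a.split(","))
    if tr: x,y=tray(x,y); j+=3.9
    j=np.radians(j); Y=np.array([np.cos(j),np.sin(j),0]); Z=np.array([0,0,-1.]); Rt=R.from_matrix(np.c_[np.cross(Y,Z),Y,Z])
    print(a,"world",np.round([x,y,z],1),"shift",(R0.inv().apply(np.array([x,y,z])-p)/1000).round(4),"turn",np.degrees((R0.inv()*Rt).as_rotvec()).round(2))
E
python3 go.py 450,-350,240,-35 500,200,240,30 456,324,110,39.5
```

```text
t 0.40 p [ 148.5 -658.4  238.5] jaw -77.3 z [-0.  0. -1.] F [-0.3  0.4 -0.1] open 1.000 q [-1.39  0.26  1.6   0.    1.27 -0.04]
450,-350,240,-35 world [ 450. -350.  240.] shift [ 0.362  -0.2345 -0.0014] turn [-2.000e-02 -1.000e-02 -4.229e+01]
500,200,240,30 world [500. 200. 240.] shift [ 0.5317 -0.76   -0.0012] turn [-1.0000e-02 -2.0000e-02 -1.0729e+02]
456,324,110,39.5 world [456. 324. 110.] shift [ 0.5161 -0.8906  0.1288] turn [-1.0000e-02 -2.0000e-02 -1.1679e+02]
```

Request:
apply_moves(steps=[[[0.362,-0.2345,0],[0,0,-42],-1],[[0.362,-0.2345,0],[0,0,-42],-1],[[0.362,-0.2345,0],[0,0,-42],-1],[[0.362,-0.2345,0],[0,0,-42],-1],[[0.362,-0.2345,0],[0,0,-42],-1],[[0.362,-0.2345,0],[0,0,-42],-1],[[0.362,-0.2345,0],[0,0,-42],-1],[[0.362,-0.2345,0],[0,0,-42],-1],[[0.362,-0.2345,0],[0,0,-42],-1],[[0.362,-0.2345,0],[0,0,-42],-1],[[0.53,-0.76,0],[0,0,-107],-1],[[0.53,-0.76,0],[0,0,-107],-1],[[0.53,-0.76,0],[0,0,-107],-1],[[0.53,-0.76,0],[0,0,-107],-1],[[0.53,-0.76,0],[0,0,-107],-1],[[0.53,-0.76,0],[0,0,-107],-1],[[0.53,-0.76,0],[0,0,-107],-1],[[0.53,-0.76,0],[0,0,-107],-1],[[0.53,-0.76,0],[0,0,-107],-1],[[0.53,-0.76,0],[0,0,-107],-1]])

```text
time: 2.07
tcp_pos: [482.9, 55.9, 239.2]
tool_rot: [1.57, 2.72, 0.001]
wrist_force: [0.5, -0.2, -0.0]
opening: 0.997
```

```bash
python3 go.py 456,324,110,39.5
```

```text
t 2.07 p [482.9  55.9 239.2] jaw 30.0 z [ 0.001  0.    -1.   ] F [ 0.5 -0.2 -0. ] open 0.997 q [ 0.06 -0.1   2.    0.    1.25 -0.46]
456,324,110,39.5 world [456. 324. 110.] shift [0.2456 0.1107 0.1293] turn [ 0.07  0.03 -9.48]
```

Request:
apply_moves(steps=[[[0.2456,0.1107,0.129],[0,0,-9.5],-1],[[0.2456,0.1107,0.129],[0,0,-9.5],-1],[[0.2456,0.1107,0.129],[0,0,-9.5],-1],[[0.2456,0.1107,0.129],[0,0,-9.5],-1],[[0.2456,0.1107,0.129],[0,0,-9.5],-1],[[0.2456,0.1107,0.129],[0,0,-9.5],-1],[[0.2456,0.1107,0.129],[0,0,-9.5],-1],[[0.2456,0.1107,0.129],[0,0,-9.5],-1],[[0.2456,0.1107,0.129],[0,0,-9.5],-1],[[0.2456,0.1107,0.129],[0,0,-9.5],-1],[[0.2456,0.1107,0.16],[0,0,-9.5],-1],[[0.2456,0.1107,0.19],[0,0,-9.5],-1],[[0.2456,0.1107,0.22],[0,0,-9.5],-1],[[0.2456,0.1107,0.234],[0,0,-9.5],-1],[[0.2456,0.1107,0.234],[0,0,-9.5],-1]])

```text
time: 3.32
tcp_pos: [454.4, 320.6, 2.7]
tool_rot: [-1.342, -2.839, 0.007]
wrist_force: [-0.6, -0.7, 0.5]
opening: 0.998
```

```bash
python3 go.py 456,324,5,39.5
```

```text
t 3.32 p [454.4 320.6   2.7] jaw 39.4 z [-0.004 -0.003 -1.   ] F [-0.6 -0.7  0.5] open 0.998 q [ 0.57  0.3   2.04 -0.    0.8  -0.12]
456,324,5,39.5 world [456. 324.   5.] shift [ 0.0016  0.0034 -0.0023] turn [-0.28  0.02 -0.11]
```

Adjust slightly, then close.

Request:
apply_moves(steps=[[[0.0016,0.0034,-0.0023],[0,0,0],-1],[[0.0016,0.0034,-0.0023],[0,0,0],1],[[0.0016,0.0034,-0.0023],[0,0,0],1],[[0.0016,0.0034,-0.0023],[0,0,0],1],[[0.0016,0.0034,-0.0023],[0,0,0],1],[[0.0016,0.0034,-0.0023],[0,0,0],1],[[0.0016,0.0034,-0.0023],[0,0,0],1],[[0.0016,0.0034,-0.0023],[0,0,0],1],[[0.0016,0.0034,-0.0023],[0,0,0],1],[[0.0016,0.0034,-0.0023],[0,0,0],1],[[0.0016,0.0034,-0.0023],[0,0,0],1],[[0.0016,0.0034,-0.0023],[0,0,0],1]], squeeze=25)

```text
time: 4.32
tcp_pos: [456.1, 324.1, 5.1]
tool_rot: [-1.342, -2.839, 0.007]
wrist_force: [-0.0, 0.5, 2.4]
opening: 0.438
```

```bash
python3 go.py 456,324,100,39.5 t:0,37,90,90
```

```text
t 4.32 p [456.1 324.1   5.1] jaw 39.4 z [-0.003 -0.003 -1.   ] F [-0.   0.5  2.4] open 0.438 q [ 0.57  0.31  2.03 -0.    0.81 -0.11]
456,324,100,39.5 world [456. 324. 100.] shift [-0.0001 -0.0006 -0.0949] turn [-0.27  0.01 -0.1 ]
t:0,37,90,90 world [518.   71.4  90. ] shift [-0.2346 -0.113  -0.0843] turn [ -0.25  -0.12 -54.5 ]
```

Request:
apply_moves(steps=[[[0,0,-0.03],[0,0,0],1],[[0,0,-0.06],[0,0,0],1],[[0,0,-0.09],[0,0,0],1],[[-0.03,-0.015,-0.09],[0,0,-7],1],[[-0.06,-0.03,-0.09],[0,0,-14],1],[[-0.09,-0.044,-0.09],[0,0,-21],1],[[-0.12,-0.058,-0.088],[0,0,-28],1],[[-0.15,-0.072,-0.086],[0,0,-35],1],[[-0.18,-0.087,-0.085],[0,0,-42],1],[[-0.21,-0.101,-0.085],[0,0,-49],1],[[-0.2346,-0.113,-0.0843],[-0.25,-0.1,-54.5],1],[[-0.2346,-0.113,-0.0843],[-0.25,-0.1,-54.5],1],[[-0.2346,-0.113,-0.0843],[-0.25,-0.1,-54.5],1],[[-0.2346,-0.113,-0.0843],[-0.25,-0.1,-54.5],1],[[-0.2346,-0.113,-0.0843],[-0.25,-0.1,-54.5],1]])

```text
time: 5.57
tcp_pos: [517.5, 72.3, 89.7]
tool_rot: [0.106, -3.139, -0.001]
wrist_force: [0.2, -0.0, -1.0]
opening: 0.438
```

```bash
python3 go.py t:0,37,50,90 t:0,37,8,90
cat > ov2.py <<'E'
from ov import *
O=(520.5,34.5);Y=3.9
g=(0,255,0);r=(0,0,255);m=(255,0,255)
it=[(T(O,Y,rect(-54,54,-125,125,28)),g),(T(O,Y,rect(-54,54,-125,81,4)),m),(T(O,Y,rect(-20+58.5-77,38.5,17,57,120)),r)]
draw("scene",it,(200,180,360,300),5,sys.argv[1])
E
python3 ov2.py s2.png
```

```text
t 5.57 p [517.5  72.3  89.7] jaw 93.9 z [-0.001  0.    -1.   ] F [ 0.2 -0.  -1. ] open 0.438 q [ 0.09  0.12  2.07  0.    0.95 -1.55]
t:0,37,50,90 world [518.   71.4  50. ] shift [-0.0005 -0.0009  0.0397] turn [ 0.03 -0.05 -0.02]
t:0,37,8,90 world [518.   71.4   8. ] shift [-0.0005 -0.001   0.0817] turn [ 0.03 -0.05 -0.02]
```

View pics/s2.png

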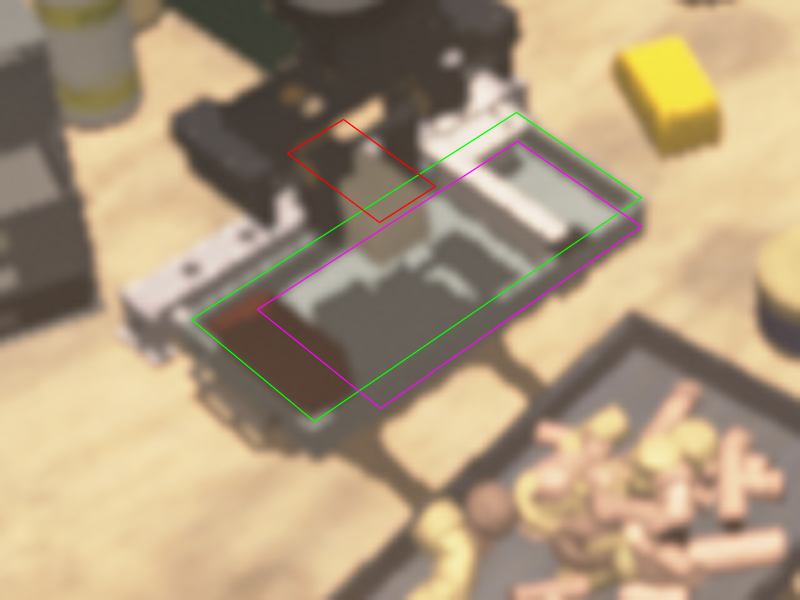

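The scene crop shows the bar held over the middle of the bay, bottom near (390,250), with clearance to the brown bar and the partition. I'll lower it and release.

Request:
apply_moves(steps=[[[-0.0005,-0.001,0.02],[0,0,0],1],[[-0.0005,-0.001,0.04],[0,0,0],1],[[-0.0005,-0.001,0.055],[0,0,0],1],[[-0.0005,-0.001,0.068],[0,0,0],1],[[-0.0005,-0.001,0.076],[0,0,0],1],[[-0.0005,-0.001,0.08],[0,0,0],1],[[-0.0005,-0.001,0.0808],[0,0,0],1],[[-0.0005,-0.001,0.0808],[0,0,0],1],[[-0.0005,-0.001,0.0808],[0,0,0],1]])

```text
time: 6.37
tcp_pos: [518.6, 72.0, 9.5]
tool_rot: [-0.109, 3.139, 0.001]
wrist_force: [0.7, 0.0, -1.5]
opening: 0.443
```

```bash
python3 go.py t:0,37,90,90
```

```text
t 6.37 p [518.6  72.    9.5] jaw 94.0 z [ 0.  0. -1.] F [ 0.7  0.  -1.5] open 0.443 q [ 0.09  0.24  2.11  0.    0.79 -1.55]
t:0,37,90,90 world [518.   71.4  90. ] shift [ 0.0007 -0.0005 -0.0805] turn [0.02 0.03 0.07]
```

Request:
apply_moves(steps=[[[0,0,0.0005],[0,0,0],-0.04],[[0,0,0.0005],[0,0,0],-0.04],[[0,0,0.0005],[0,0,0],-0.04],[[0,0,0.0005],[0,0,0],-0.04],[[0,0,0.0005],[0,0,0],-0.04],[[0,0,-0.02],[0,0,0],-0.04],[[0,0,-0.05],[0,0,0],-0.04],[[0,0,-0.08],[0,0,0],-0.04],[[0,0,-0.12],[0,0,0],-0.04],[[0,0,-0.12],[0,0,0],-0.04]])

```text
time: 7.2
tcp_pos: [524.0, 72.4, 137.6]
tool_rot: [-0.108, 3.126, 0.002]
wrist_force: [1.5, -0.4, 0.8]
opening: 0.517
```

```bash
python3 go.py 470,-150,130,60 452.4,-279,110,45
```

```text
t 7.20 p [524.   72.4 137.6] jaw 94.0 z [ 0.014  0.002 -1.   ] F [ 1.5 -0.4  0.8] open 0.517 q [ 0.09  0.07  2.03  0.    1.03 -1.55]
470,-150,130,60 world [ 470. -150.  130.] shift [ 0.0694 -0.2182  0.0065] turn [ 0.27  0.76 33.96]
452.4,-279,110,45 world [ 452.4 -279.   110. ] shift [ 0.0961 -0.3457  0.026 ] turn [ 0.38  0.73 48.96]
```

Request:
apply_moves(steps=[[[0.069,-0.218,0.0],[0,0,34],-1],[[0.069,-0.218,0.0],[0,0,34],-1],[[0.069,-0.218,0.0],[0,0,34],-1],[[0.069,-0.218,0.0],[0,0,34],-1],[[0.069,-0.218,0.0],[0,0,34],-1],[[0.0961,-0.3457,0.026],[0.4,0.7,49],-1],[[0.0961,-0.3457,0.026],[0.4,0.7,49],-1],[[0.0961,-0.3457,0.026],[0.4,0.7,49],-1],[[0.0961,-0.3457,0.026],[0.4,0.7,49],-1],[[0.0961,-0.3457,0.026],[0.4,0.7,49],-1],[[0.0961,-0.3457,0.026],[0.4,0.7,49],-1],[[0.0961,-0.3457,0.026],[0.4,0.7,49],-1],[[0.0961,-0.3457,0.026],[0.4,0.7,49],-1]])

```text
time: 8.28
tcp_pos: [452.6, -278.0, 110.1]
tool_rot: [1.202, 2.902, -0.0]
wrist_force: [-0.2, 1.0, 0.3]
opening: 1.002
```

```bash
python3 go.py 452.4,-279,6,45
cat > ov3.py <<'E'
from ov import *
O=(520.5,34.5);Y=3.9;S=(452.4,-279)
g=(0,255,0);r=(0,0,255);m=(255,0,255)
it=[(T(O,Y,rect(-54,54,-125,125,28)),g),(T(O,Y,rect(-38.5,38.5,17,57,38)),r),(T(O,Y,circ(77,-96,13,75.5)),r),(T(O,Y,rect(-54,54,-63,-58,37)),m),(T(O,Y,rect(-43,43,81,125,40)),m)]
draw("top",it,(220,155,380,275),5,"o3.png")
E
python3 ov3.py
```

```text
t 8.28 p [ 452.6 -278.   110.1] jaw 45.0 z [ 0. -0. -1.] F [-0.2  1.   0.3] open 1.002 q [-0.6   0.11  2.04  0.    0.99 -1.38]
452.4,-279,6,45 world [ 452.4 -279.     6. ] shift [-0.0005 -0.0009  0.1041] turn [0.01 0.02 0.01]
```

View pics/o3.png

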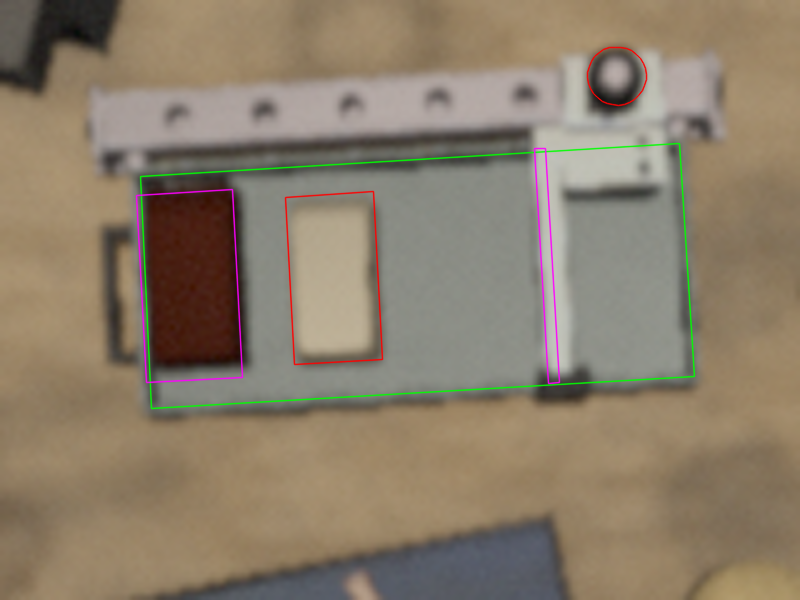

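The top crop shows the bar flat and square in the bay (about x 290–377), with a clear gap to the brown bar and about 75 mm to the partition. Next is the tin.

Request:
apply_moves(steps=[[[-0.0005,-0.001,0.03],[0,0,0],-1],[[-0.0005,-0.001,0.06],[0,0,0],-1],[[-0.0005,-0.001,0.085],[0,0,0],-1],[[-0.0005,-0.001,0.1],[0,0,0],-1],[[-0.0005,-0.001,0.104],[0,0,0],-1],[[-0.0005,-0.001,0.104],[0,0,0],-1],[[-0.0005,-0.001,0.104],[0,0,0],1],[[-0.0005,-0.001,0.104],[0,0,0],1],[[-0.0005,-0.001,0.104],[0,0,0],1],[[-0.0005,-0.001,0.104],[0,0,0],1],[[-0.0005,-0.001,0.104],[0,0,0],1],[[-0.0005,-0.001,0.104],[0,0,0],1],[[-0.0005,-0.001,0.104],[0,0,0],1],[[-0.0005,-0.001,0.104],[0,0,0],1],[[-0.0005,-0.001,0.104],[0,0,0],1]], squeeze=25)

```text
time: 9.58
tcp_pos: [452.9, -279.4, 7.0]
tool_rot: [1.201, 2.901, -0.001]
wrist_force: [-0.8, 1.1, 6.2]
opening: 0.606
```

```bash
python3 go.py 452,-279,105,45 t:0,-22,95,0
```

```text
t 9.58 p [ 452.9 -279.4    7. ] jaw 45.0 z [ 0.001 -0.001 -1.   ] F [-0.8  1.1  6.2] open 0.606 q [-0.6   0.26  2.1  -0.    0.79 -1.39]
452,-279,105,45 world [ 452. -279.  105.] shift [ 0.0008 -0.0003 -0.098 ] turn [0.02 0.1  0.04]
t:0,-22,95,0 world [522.   12.6  95. ] shift [ 0.1573  0.2554 -0.0882] turn [ 0.05  0.09 41.14]
```

Request:
apply_moves(steps=[[[0,0,-0.03],[0,0,0],1],[[0,0,-0.06],[0,0,0],1],[[0,0,-0.09],[0,0,0],1],[[0.025,0.04,-0.098],[0,0,7],1],[[0.05,0.08,-0.098],[0,0,14],1],[[0.07,0.115,-0.098],[0,0,21],1],[[0.09,0.15,-0.096],[0,0,28],1],[[0.115,0.185,-0.094],[0,0,35],1],[[0.135,0.22,-0.092],[0,0,41],1],[[0.157,0.2554,-0.088],[0,0,41.1],1],[[0.157,0.2554,-0.088],[0,0,41.1],1],[[0.157,0.2554,-0.088],[0,0,41.1],1],[[0.157,0.2554,-0.088],[0,0,41.1],1],[[0.157,0.2554,-0.088],[0,0,41.1],1],[[0.157,0.2554,-0.088],[0,0,41.1],1]])

```text
time: 10.83
tcp_pos: [521.7, 11.3, 94.5]
tool_rot: [2.144, 2.294, -0.001]
wrist_force: [0.4, -0.7, -2.1]
opening: 0.607
```

```bash
python3 go.py t:0,-22,11,0
```

```text
t 10.83 p [521.7  11.3  94.5] jaw 3.9 z [ 0.001 -0.001 -1.   ] F [ 0.4 -0.7 -2.1] open 0.607 q [-0.03  0.11  2.07 -0.    0.96 -0.09]
t:0,-22,11,0 world [522.   12.6  11. ] shift [0.0013 0.0004 0.0835] turn [ 0.03  0.08 -0.01]
```

Request:
apply_moves(steps=[[[0.0013,0,0.02],[0,0,0],1],[[0.0013,0,0.04],[0,0,0],1],[[0.0013,0,0.055],[0,0,0],1],[[0.0013,0,0.068],[0,0,0],1],[[0.0013,0,0.078],[0,0,0],1],[[0.0013,0,0.082],[0,0,0],1],[[0.0013,0,0.0832],[0,0,0],1],[[0.0013,0,0.0832],[0,0,0],1],[[0.0013,0,0.0832],[0,0,0],-0.38],[[0.0013,0,0.0832],[0,0,0],-0.38],[[0.0013,0,0.0832],[0,0,0],-0.38],[[0.0013,0,0.0832],[0,0,0],-0.38],[[0.0013,0,0.0832],[0,0,0],-0.38]])

```text
time: 11.92
tcp_pos: [521.9, 12.6, 11.6]
tool_rot: [2.143, 2.294, -0.0]
wrist_force: [-0.8, 0.2, -0.7]
opening: 0.689
```

```bash
python3 go.py t:0,-22,120,0 t:77,-96,120,90
```

```text
t 11.92 p [521.9  12.6  11.6] jaw 3.9 z [ 0.001 -0.001 -1.   ] F [-0.8  0.2 -0.7] open 0.689 q [-0.02  0.23  2.11 -0.    0.79 -0.09]
t:0,-22,120,0 world [522.   12.6 120. ] shift [-0.0002  0.0002 -0.1084] turn [ 0.07  0.09 -0.  ]
t:77,-96,120,90 world [603.9 -56.  120. ] shift [-0.0742  0.0772 -0.1082] turn [-1.0e-02  1.2e-01 -9.0e+01]
```

Request:
apply_moves(steps=[[[0,0,-0.03],[0,0,0],-0.38],[[0,0,-0.06],[0,0,0],-0.38],[[0,0,-0.09],[0,0,0],-0.38],[[0,0,-0.109],[0,0,0],-0.38],[[-0.01,0.01,-0.11],[0,0,-7],-0.38],[[-0.02,0.02,-0.11],[0,0,-14],-0.3],[[-0.03,0.03,-0.11],[0,0,-21],-0.3],[[-0.04,0.04,-0.11],[0,0,-28],-0.3],[[-0.05,0.05,-0.11],[0,0,-35],-0.3],[[-0.06,0.06,-0.11],[0,0,-42],-0.3],[[-0.074,0.077,-0.11],[0,0,-49],-0.3],[[-0.074,0.077,-0.11],[0,0,-56],-0.3],[[-0.074,0.077,-0.11],[0,0,-63],-0.3],[[-0.074,0.077,-0.11],[0,0,-70],-0.3],[[-0.074,0.077,-0.11],[0,0,-77],-0.3],[[-0.074,0.077,-0.11],[0,0,-84],-0.3],[[-0.074,0.077,-0.11],[0,0,-90],-0.3],[[-0.074,0.077,-0.11],[0,0,-90],-0.3],[[-0.074,0.077,-0.11],[0,0,-90],-0.3]])

```text
time: 13.5
tcp_pos: [603.6, -55.7, 121.7]
tool_rot: [-0.102, 3.139, -0.002]
wrist_force: [0.4, 0.7, 0.0]
opening: 0.651
```

```bash
python3 go.py t:77,-96,46,90; python3 -c "
from h import *
a=capture('top')['image'][155:275,220:380,::-1];b=capture('scene')['image'][170:290,210:370,::-1]
cv2.imwrite('pics/p4.png',cv2.resize(np.vstack([a,b]),None,fx=2.5,fy=2.5,interpolation=2)) if 0 else cv2.imwrite('pics/p4.png',cv2.resize(np.hstack([a,b]),None,fx=2.5,fy=2.5,interpolation=2))"
```

```text
t 13.50 p [603.6 -55.7 121.7] jaw 93.7 z [ 0.001 -0.001 -1.   ] F [0.4 0.7 0. ] open 0.651 q [-0.13  0.23  1.87 -0.    1.04 -1.77]
t:77,-96,46,90 world [603.9 -56.   46. ] shift [-0.0002 -0.0002  0.0757] turn [-0.08  0.07 -0.16]
```

View pics/p4.png

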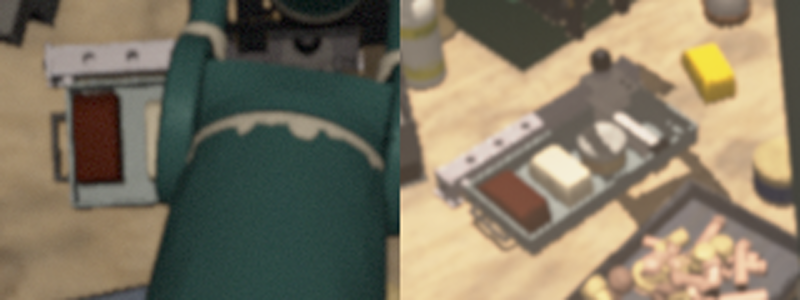

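The right half shows brown bar, cream bar and upright tin in a row, with the partition beyond and the knob free at (600,60). I'll descend on the knob.

Request:
apply_moves(steps=[[[0,0,0.02],[0,0,0],-0.3],[[0,0,0.04],[0,0,0],-0.3],[[0,0,0.055],[0,0,0],-0.3],[[0,0,0.068],[0,0,0],-0.3],[[-0.0005,0,0.075],[0,0,0],-0.3],[[-0.0005,0,0.0755],[0,0,0],-0.3],[[-0.0005,0,0.0755],[0,0,0],1],[[-0.0005,0,0.0755],[0,0,0],1],[[-0.0005,0,0.0755],[0,0,0],1],[[-0.0005,0,0.0755],[0,0,0],1],[[-0.0005,0,0.0755],[0,0,0],1],[[-0.0005,0,0.0755],[0,0,0],1],[[-0.0005,0,0.0755],[0,0,0],1],[[-0.0005,0,0.0755],[0,0,0],1]], squeeze=25)

```text
time: 14.77
tcp_pos: [604.8, -55.9, 47.1]
tool_rot: [-0.103, 3.137, -0.003]
wrist_force: [-0.1, -0.0, 4.3]
opening: 0.284
```

```bash
python3 go.py t:77,-96,60,90
```

```text
t 14.77 p [604.8 -55.9  47.1] jaw 93.8 z [ 0.003 -0.002 -1.   ] F [-0.1 -0.   4.3] open 0.284 q [-0.13  0.32  1.92 -0.    0.9  -1.77]
t:77,-96,60,90 world [603.9 -56.   60. ] shift [ 0.001  -0.0001 -0.0129] turn [-0.1   0.15 -0.14]
```

Request:
apply_moves(steps=[[[0,0,-0.004],[0,0,0],1],[[0,0,-0.008],[0,0,0],1],[[0,0,-0.012],[0,0,0],1],[[0,0,-0.0125],[0,0,0],1],[[0,0,-0.0125],[0,0,0],1],[[0,0,-0.0125],[0,0,0],1]], squeeze=35)

```text
time: 15.27
tcp_pos: [604.7, -56.0, 59.3]
tool_rot: [-0.103, 3.137, -0.003]
wrist_force: [3.9, 0.1, -6.6]
opening: 0.281
```

```bash
python3 go.py t:77,-56,60,90
```

```text
t 15.27 p [604.7 -56.   59.3] jaw 93.8 z [ 0.003 -0.002 -1.   ] F [ 3.9  0.1 -6.6] open 0.281 q [-0.13  0.3   1.91 -0.    0.92 -1.77]
t:77,-56,60,90 world [601.1 -16.1  60. ] shift [ 0.001   0.04   -0.0008] turn [-0.1   0.14 -0.14]
```

Request:
apply_moves(steps=[[[0,0.004,-0.0003],[0,0,0],1],[[0,0.008,-0.0003],[0,0,0],1],[[0,0.012,-0.0003],[0,0,0],1],[[0,0.016,-0.0003],[0,0,0],1],[[0,0.02,-0.0003],[0,0,0],1],[[0,0.024,-0.0003],[0,0,0],1],[[0,0.027,-0.0003],[0,0,0],1],[[0,0.03,-0.0003],[0,0,0],1],[[0,0.03,-0.0003],[0,0,0],1]])

```text
time: 16.02
tcp_pos: [602.7, -25.2, 59.5]
tool_rot: [-0.104, 3.137, -0.002]
wrist_force: [3.8, -0.1, -7.5]
opening: 0.279
```

```bash
python3 go.py t:77,-56,60,90
```

```text
t 16.02 p [602.7 -25.2  59.5] jaw 93.8 z [ 0.003 -0.001 -1.   ] F [ 3.8 -0.1 -7.5] open 0.279 q [-0.08  0.3   1.92 -0.    0.92 -1.72]
t:77,-56,60,90 world [601.1 -16.1  60. ] shift [ 0.001   0.0091 -0.0005] turn [-0.08  0.14 -0.11]
```

Request:
apply_moves(steps=[[[0,0.003,0],[0,0,0],1],[[0,0.006,0],[0,0,0],1],[[0,0.0085,0],[0,0,0],1],[[0,0.0091,0],[0,0,0],1],[[0,0.0091,0],[0,0,0],1],[[0,0.0091,0],[0,0,0],1]])

```text
time: 16.52
tcp_pos: [602.1, -15.8, 59.6]
tool_rot: [-0.104, 3.137, -0.002]
wrist_force: [3.5, -1.4, -7.6]
opening: 0.282
```

```bash
python3 go.py t:77,-56,47,90
```

```text
t 16.52 p [602.1 -15.8  59.6] jaw 93.8 z [ 0.003 -0.001 -1.   ] F [ 3.5 -1.4 -7.6] open 0.282 q [-0.07  0.3   1.92 -0.    0.92 -1.7 ]
t:77,-56,47,90 world [601.1 -16.1  47. ] shift [ 0.001  -0.0002  0.0126] turn [-0.06  0.15 -0.11]
```

Request:
apply_moves(steps=[[[0,-0.0003,0.002],[0,0,0],1],[[0,-0.0003,0.005],[0,0,0],1],[[0,-0.0003,0.008],[0,0,0],1],[[0,-0.0003,0.011],[0,0,0],1],[[0,-0.0003,0.0125],[0,0,0],1],[[0,-0.0003,0.0128],[0,0,0],1],[[0,-0.0003,0.0128],[0,0,0],1],[[0,-0.0003,0.0128],[0,0,0],1]])

```text
time: 17.18
tcp_pos: [602.2, -15.9, 47.2]
tool_rot: [-0.104, 3.137, -0.001]
wrist_force: [-0.1, 0.7, 0.2]
opening: 0.284
```

```bash
python3 go.py t:77,-56,47,90
```

```text
t 17.18 p [602.2 -15.9  47.2] jaw 93.8 z [ 0.003 -0.001 -1.   ] F [-0.1  0.7  0.2] open 0.284 q [-0.07  0.31  1.93 -0.    0.9  -1.7 ]
t:77,-56,47,90 world [601.1 -16.1  47. ] shift [ 0.0011 -0.0002  0.0002] turn [-0.04  0.15 -0.11]
```

Request:
apply_moves(steps=[[[0,0,0.0006],[0,0,0],1],[[0,0,0.001],[0,0,0],1],[[0,0,0.001],[0,0,0],1],[[0,0,0.001],[0,0,0],1]])

```text
time: 17.52
tcp_pos: [602.3, -15.9, 47.1]
tool_rot: [-0.104, 3.137, -0.001]
wrist_force: [-1.6, 0.8, 4.7]
opening: 0.281
```

Request:
apply_moves(steps=[[[0,0.001,0],[0,0,0],1],[[0,0.0025,0],[0,0,0],1],[[0,0.0025,0],[0,0,0],1]])

```text
time: 17.77
tcp_pos: [602.1, -14.3, 47.2]
tool_rot: [-0.104, 3.137, -0.003]
wrist_force: [0.9, -5.2, 0.4]
opening: 0.283
```

```bash
python3 go.py; python3 -c "
from h import *
a=capture('top')['image'][155:275,220:380,::-1];b=capture('scene')['image'][170:290,210:370,::-1]
cv2.imwrite('pics/p5.png',cv2.resize(np.hstack([a,b]),None,fx=2.5,fy=2.5,interpolation=2))"
```

```text
t 17.77 p [602.1 -14.3  47.2] jaw 93.8 z [ 0.003 -0.002 -1.   ] F [ 0.9 -5.2  0.4] open 0.283 q [-0.06  0.31  1.93 -0.    0.9  -1.7 ]
```

View pics/p5.png

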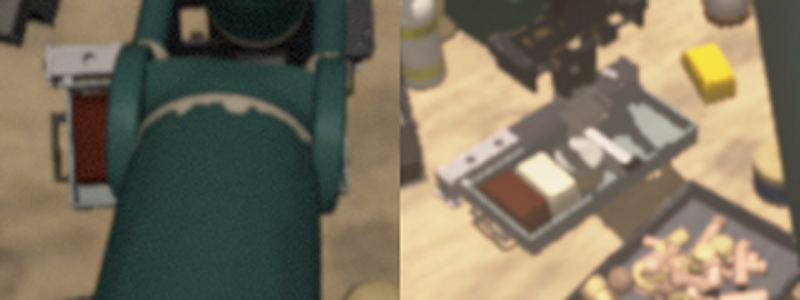

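The scene half shows the row closed up (brown bar, cream bar, tin, then partition). A 1 mm downward push moved the knob only 0.1 mm, and a sideways nudge met 5 N, so the pin is home and locking. I'll relax the side push and keep a light downward one.

Request:
apply_moves(steps=[[[0,-0.001,0.0006],[0,0,0],1],[[0,-0.001,0.0006],[0,0,0],1],[[0,-0.001,0.0006],[0,0,0],1],[[0,-0.001,0.0006],[0,0,0],1],[[0,-0.001,0.0006],[0,0,0],1]])

```text
time: 18.28
tcp_pos: [602.2, -15.0, 47.1]
tool_rot: [-0.104, 3.137, -0.002]
wrist_force: [-1.8, -0.7, 4.9]
opening: 0.277
```

```bash
python3 go.py; python3 -c "
from h import *
b=capture('scene')['image'][190:280,230:350,::-1]
cv2.imwrite('pics/p6.png',cv2.resize(b,None,fx=6,fy=6,interpolation=2))"
```

```text
t 18.28 p [602.2 -15.   47.1] jaw 93.8 z [ 0.003 -0.001 -1.   ] F [-1.8 -0.7  4.9] open 0.277 q [-0.07  0.31  1.93 -0.    0.9  -1.7 ]
```

View pics/p6.png

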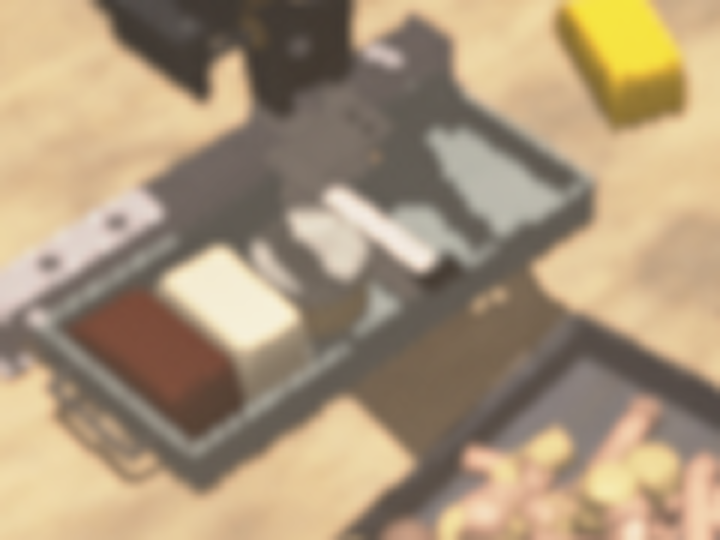

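The row is closed up: the bar lies flat and crosswise, and the tin stands upright at (315,260) against the partition. Handing in.

```bash
python3 -c "
from cell import close_job; print(close_job())"
```

```text
the job is handed in; nothing more can be done
None
```

I packed the bar flat and crosswise beside the packed bar, then the tin upright between it and the partition. Then I pulled the knob up about 12 mm, slid the partition about 40 mm to the next hole and let the pin drop. The job went in at 18.3 s, with the gripper still holding the knob.

**Pin:** At the new hole the tool was back at the height where I first gripped the knob (47.1 mm). Pushing down 1 mm more moved it only 0.1 mm and raised the force to about 4.7 N. A 2.5 mm sideways nudge stopped after 1.6 mm against about 5 N, so the pin is home and locking. I then eased the side push to under 1 N and kept about 5 N downward.

**Row:** The last picture shows brown bar, cream bar, upright tin and partition closed up in order. The arm hid that part of the tray from the top camera, so this rests on the scene view alone.

**Bench:** I touched nothing else on the bench. My only check was that the things inside the final crops looked unmoved; I took no full picture of the bench at the end. No check failed or disagreed.

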